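# Fit the end stops to the jeweller's marking bed and load the bars

### The arm

A 6-joint arm with a two-finger parallel gripper is mounted at the origin on the work surface. World frame = base frame: x ahead of the robot, y to its left, z up, the work surface at z = 0. Lengths are in m, angles in rad, forces in N, time in s.
With the tool pointing down it reaches from about 0.25 to 0.775 m from the base axis. Payload 4 kg.
Tool frame: the origin (TCP) lies between the finger pads; the fingertips stand 25 mm ahead of it and the grasp point (between the pads) lies 6 mm ahead of it (robot.tip_reach is the distance from the TCP to the fingertips, in m); z points along the fingers, y is the line along which they close (so a half turn about z gives the same grasp; the last joint's range is limited). The gripper opens to 94 mm and grips with 3 to 60 N. Pads are 16 mm wide; open, the fingers measure 119 mm over their backs; the gripper's body (75 mm by 177 mm) begins 78 mm behind the grasp point.
Start: joints at [-1.374, 0.087, 1.371, -0, 1.684, -0.103], TCP at [0.162, -0.525, 0.231] pointing down, gripper open.
Joint ranges: [-3.1, 3.1], [-0.76, 2.03], [0.27, 2.55], [-1.08, 4.22], [0.17, 2.65], [-2.57, 2.57]. Speed limits (rad/s): [2.79, 2.79, 3.14, 3.14, 3.14, 3.14].

### API

Orientations are given as [roll, pitch, yaw] about the fixed x, y, z axes, in that order (R = Rz(yaw) Ry(pitch) Rx(roll)).
In Python, from bench import sensors, snapshot, camera_info, ticket, robot gives the robot as it stands.
- The arm moves only by the tool arm_command, never from a script. Its argument "plan" is a list of rows, each an object with "grip": the closure, from -1 (fully open) to 1 (shut); "slide": the shift along the tool's x, y, z normalised to -1 to 1, where 1 is 500 mm, a list of three; "spin": the turn about the tool's z normalised to -1 to 1, where 1 is 5 degrees. A call has 1 to 10 rows; each row shifts and turns the commanded pose from where the row before left it, along the tool's axes as they then stand; what a row does not reach is not made up. A row lasts 1/8 s, in which the tool goes at most 62.5 mm and 10.7 degrees, less where a joint would pass 70% of its speed; a pose out of reach is approached as far as the arm can. A call with a number of a shift or a turn outside -1 to 1 is refused whole. A call with a gripper value outside its range is refused whole. The fingers move at their own pace and stop on an object; the grip force is fixed at half the most. Time passes only in rows, so rows that do not move let the fingers close. It gives the time, the measured TCP pose, the force, the opening and the grip force at its end, in the units of the state.
- sensors.get_obs(): the state, without advancing time (a new reading comes with each control period).
- snapshot(name): name is "scene" or "side" or "wrist"; returns the picture (384x512x3 uint8, red, green, blue); there is no depth.
- camera_info(name): a dict with "fx", "fy", "cx", "cy" (pixels), "position" and "rotation" of the camera in the world. Camera axes: x right, y up, looking along -z (the intrinsics and any distortion apply to the point x, -y, -z); pixel columns grow to the right and rows downward; lengths in m; the calibration is good to about 2 mm. The wrist camera is an equidistant fisheye: a pixel r from the principal point sees the ray r / f radians off the axis. A picture is of the moment at which its call begins: read the wrist's pose just before it. camera_info takes no time and is no camera call; for the wrist camera it gives the pose at the moment of the call.
- ticket.close_job(): hands the job in; it is judged then, once.
The state is a dict: "time": time; "joint_positions": joint angles; "qvel": joint speeds; "joint_torque": joint torques, N m; "tool_pos": TCP position; "ee_rot": TCP orientation; "wrist_force": force on the tool from outside, world axes, zero at the start; "wrist_torque": the same for the moment, N m; "width": finger opening in m; "finger_force": force on a finger pad.
Only numpy, scipy, OpenCV 4.12 (cv2) and the standard library are available. Lean on these libraries where they do the work, as an engineer would, in place of code of your own. Each camera call takes 0.05 s, during which the arm holds its last target. There are 200 camera calls.

### The job

Get the marking bed ready for a batch: pull the two steel stop plates out of the wooden rack and stand one towards each end of the bed, its tongue fully dropped into the groove there and its shoulders down on the bed; the grooves cannot be told from the other dark lines by eye, so feel for each by dragging the tongue lightly along the bed until it drops in, and stop there. Then lay every brass bar flat on the bed between the two stops, each lying square across the bed, and leave everything else on the bench where it is.

Things in the scene. Friction and masses are not known exactly. Their poses are not given: they have to be found in the camera images.
- bed: marking bed, fixed: flat aluminium surface 100 mm wide (x) and 400 mm long (y), 30 mm above the bench, framed by grey rails and end heads 8 mm higher (132 x 500 mm overall). Origin: middle of its underside; y along its length, z up.
- bed_top (a point): middle of the bed's surface, axes as the bed. Dark 9 mm wide cross lines (along x) lie in each half, all alike to look at. In each half one of them is a real groove along x, 9 mm wide, 13 mm deep, right across the surface, its centre 125 to 165 mm from this point (the halves differ); the rest are mere marks, with no depth.
- rack: wooden rack, fixed, 80 x 120 mm (x, y), 33 mm high, on the left or right of the bench; origin: middle of its underside. Two vertical gaps along its x, 13.6 mm wide and 27 mm deep, open at both ends and on top, at y = +30 and y = -30 mm, each holding one stop plate.
- stop_a_mid (a point): centre (half-way up) of a steel stop plate, 55 mm high overall, about 0.3 kg; x along its width, y through its thickness, z up. Body 64 wide x 12 thick x 45 high mm; below it, in the middle, a tongue 40 wide x 6 thick x 10 long, with 3 mm shoulders on its two faces. Starts upright, tongue down, in a gap of the rack, with only its top 28 mm clear to grip (across the 12 mm).
- stop_b_mid (a point): centre of the other stop plate, just like stop_a (top 27.5 mm above this point, tongue's end 27.5 mm below). Either plate may go to either end of the bed, either way round. With its tongue merely standing on the bed's surface its centre is 57.5 mm above the bench; fully seated in a groove, 47.5 mm.
- bar1_mid (a point): centre of loose brass bar 1, if present: a plain block 66 long (its x) x 24 wide (its y) x 20 high mm, 0.25 kg or so, lying on the bench at the start; this point is 10 mm above its underside. All bars are alike; three or four are present.
- bar2_mid (a point): centre of loose brass bar 2, if present: a plain block 66 long (its x) x 24 wide (its y) x 20 high mm, 0.25 kg or so, lying on the bench at the start; this point is 10 mm above its underside. All bars are alike; three or four are present.
- bar3_mid (a point): centre of loose brass bar 3, if present: a plain block 66 long (its x) x 24 wide (its y) x 20 high mm, 0.25 kg or so, lying on the bench at the start; this point is 10 mm above its underside. All bars are alike; three or four are present.
- bar4_mid (a point): centre of loose brass bar 4, if present: a plain block 66 long (its x) x 24 wide (its y) x 20 high mm, 0.25 kg or so, lying on the bench at the start; this point is 10 mm above its underside. All bars are alike; three or four are present.
- weight: bystander: small round steel weight, 40 mm across, 38 mm high, among the bars; origin at the middle of its underside
- hammer: bystander: hammer lying on the left part of the bench
- pickle_bowl: bystander: white bowl, 100 mm across, 45 mm high, on the right; origin under its middle
- doming_block: bystander, fixed: steel doming cube on a wooden base (110 x 110 mm), 80 mm high, on the side of the bench opposite the rack; origin under its middle
There are look-alikes about, which are no part of the job. Leave any green look-alike of the part that bears bar4_mid alone.

How it is judged:
On the way, in this order (a step that is already met when the one before it is completed fails the run):
1. one stop plate stands fully seated in a groove of the bed (((z of stop_a_mid in the frame of bed between 0.044 and 0.0505 m and angle between stop_a_mid's own z axis and vertical below 0.08 rad and x of stop_a_mid in the frame of bed between -0.02 and 0.02 m and y of stop_a_mid in the frame of bed above 0.115 m) or (z of stop_a_mid in the frame of bed between 0.044 and 0.0505 m and angle between stop_a_mid's own z axis and vertical below 0.08 rad and x of stop_a_mid in the frame of bed between -0.02 and 0.02 m and y of stop_a_mid in the frame of bed below -0.115 m) or (z of stop_b_mid in the frame of bed between 0.044 and 0.0505 m and angle between stop_b_mid's own z axis and vertical below 0.08 rad and x of stop_b_mid in the frame of bed between -0.02 and 0.02 m and y of stop_b_mid in the frame of bed above 0.115 m) or (z of stop_b_mid in the frame of bed between 0.044 and 0.0505 m and angle between stop_b_mid's own z axis and vertical below 0.08 rad and x of stop_b_mid in the frame of bed between -0.02 and 0.02 m and y of stop_b_mid in the frame of bed below -0.115 m))), for 0.2 s.
2. both stop plates are fully seated, one in each half of the bed (((z of stop_a_mid in the frame of bed between 0.044 and 0.0505 m and angle between each of stop_a_mid, stop_b_mid's own z axis and vertical below 0.08 rad and x of stop_a_mid in the frame of bed between -0.02 and 0.02 m and y of stop_a_mid in the frame of bed above 0.115 m and z of stop_b_mid in the frame of bed between 0.044 and 0.0505 m and x of stop_b_mid in the frame of bed between -0.02 and 0.02 m and y of stop_b_mid in the frame of bed below -0.115 m) or (z of stop_a_mid in the frame of bed between 0.044 and 0.0505 m and angle between each of stop_a_mid, stop_b_mid's own z axis and vertical below 0.08 rad and x of stop_a_mid in the frame of bed between -0.02 and 0.02 m and y of stop_a_mid in the frame of bed below -0.115 m and z of stop_b_mid in the frame of bed between 0.044 and 0.0505 m and x of stop_b_mid in the frame of bed between -0.02 and 0.02 m and y of stop_b_mid in the frame of bed above 0.115 m))), for 0.2 s.
3. every bar lies flat on the bed between the stops, crossways (x of bar1_mid in the frame of bed between -0.025 and 0.025 m and y of bar1_mid in the frame of bed between -0.145 and 0.145 m and z of bar1_mid in the frame of bed between 0.036 and 0.044 m and angle between the x axis of each of bar1_mid, bar2_mid, bar3_mid, bar4_mid and the x axis of bed, either way round below 0.35 rad and x of bar2_mid in the frame of bed between -0.025 and 0.025 m and y of bar2_mid in the frame of bed between -0.145 and 0.145 m and z of bar2_mid in the frame of bed between 0.036 and 0.044 m and x of bar3_mid in the frame of bed between -0.025 and 0.025 m and y of bar3_mid in the frame of bed between -0.145 and 0.145 m and z of bar3_mid in the frame of bed between 0.036 and 0.044 m and x of bar4_mid in the frame of bed between -0.025 and 0.025 m and y of bar4_mid in the frame of bed between -0.145 and 0.145 m and z of bar4_mid in the frame of bed between 0.036 and 0.044 m), for 0.2 s.
At the end, for the whole second after the job is handed in: Both stop plates upright (within 4 degrees), shoulders down on the bed (within 3 mm), within 20 mm of the bed's centre line, one in each half; every bar present lies flat on the bed between them, within 25 mm of the bed's centre line and within 20 degrees of square across (all of step 3 and ((z of stop_a_mid in the frame of bed between 0.044 and 0.0505 m and angle between each of stop_a_mid, stop_b_mid's own z axis and vertical below 0.08 rad and x of stop_a_mid in the frame of bed between -0.02 and 0.02 m and y of stop_a_mid in the frame of bed above 0.115 m and z of stop_b_mid in the frame of bed between 0.044 and 0.0505 m and x of stop_b_mid in the frame of bed between -0.02 and 0.02 m and y of stop_b_mid in the frame of bed below -0.115 m) or (z of stop_a_mid in the frame of bed between 0.044 and 0.0505 m and angle between each of stop_a_mid, stop_b_mid's own z axis and vertical below 0.08 rad and x of stop_a_mid in the frame of bed between -0.02 and 0.02 m and y of stop_a_mid in the frame of bed below -0.115 m and z of stop_b_mid in the frame of bed between 0.044 and 0.0505 m and x of stop_b_mid in the frame of bed between -0.02 and 0.02 m and y of stop_b_mid in the frame of bed above 0.115 m))); the robot touches nothing.
It fails at once if a bystander is disturbed (moved more than 60 mm) (distance of any of weight, hammer, pickle_bowl from where it was at the start of the episode above 0.06 m).
Of bar1, bar2, bar3, bar4 only 3 to 4 are there at a start; the rules pass over those that are not, and their reading is None.
At some moment in a run one of bar1, bar2, bar3, bar4 may be knocked a few centimetres aside while the robot is not near it.
It also fails if it takes over 208 s, if anything falls off the work surface, if the arm or the gripper's body presses on something with over 40 N, if the wrist force passes 120 N, or if a joint passes its speed limit or range.

## Working session

There is one attempt and no reset: what is moved stays moved. The work goes in short steps, Python scripts to look and compute and a tool call to move; the robot and the scene stay as the last step left them, time stands still between calls to the robot, and variables do not carry over. Pictures are saved under pics/ and viewed, at most 14 in all, crops included, and the job is handed in when it is done.

Besides the shell and the picture viewer there is one more tool, called after "Request:" by a JSON object that holds its "fn" and its "kwargs". arm_command: Moves the arm, as the interface text tells. Scaled input: -1 to 1 covers 500 mm each way for a shift and 5 degrees each way for a turn. Its arguments: {"type":"object","properties":{"plan":{"type":"array","items":{"type":"object","properties":{"grip":{"type":"number"},"slide":{"type":"array","items":{"type":"number"}},"spin":{"type":"number"}}}}},"required":["plan"]}

```bash
mkdir -p pics; ls
cat > h.py <<'E'
import numpy as np, cv2
from bench import sensors, snapshot, camera_info, ticket, robot
def save(n,im): cv2.imwrite('pics/'+n+'.png',cv2.cvtColor(im,cv2.COLOR_RGB2BGR))
def ray(ci,u,v,fish=False):
    x=(u-ci['cx'])/ci['fx']; y=(v-ci['cy'])/ci['fy']
    if fish:
        r=np.hypot(x,y); s=np.sin(r)/max(r,1e-9); d=np.array([x*s,-y*s,-np.cos(r)])
    else: d=np.array([x,-y,-1.])
    return np.array(ci['rotation']).reshape(3,3)@d
def onplane(ci,u,v,z,fish=False):
    d=ray(ci,u,v,fish); p=np.array(ci['position']); return p+d*(z-p[2])/d[2]
E
python3 - <<'E'
from h import *
for n in('scene','side','wrist'):
    ci=camera_info(n); print(n,ci)
    im=snapshot(n); save(n+'0',im); np.save('pics/'+n+'0.npy',im)
o=sensors.get_obs(); print(o)
E
```

```text
pics
scene {'fx': 383.01068215426733, 'fy': 383.01068215426733, 'cx': 255.42305316422892, 'cy': 194.95464723285386, 'position': array([0.84157373, 0.68752515, 0.73253539]), 'rotation': array([ 0.83952801, -0.02223212,  2.71922421])}
side {'fx': 348.6303470518466, 'fy': 348.6303470518466, 'cx': 259.17986985725867, 'cy': 193.8905936966437, 'position': array([0.20097198, 0.57565342, 0.73184991]), 'rotation': array([ 0.75916944, -0.01537313, -2.6648032 ])}
wrist {'fx': 297.3186396354542, 'fy': 297.3186396354542, 'cx': 256.9768418585354, 'cy': 191.23833038713195, 'position': array([ 0.2419484 , -0.50119462,  0.38448934]), 'rotation': array([-0.28929741,  0.00201506, -1.27128227])}
{'time': 0.15, 'joint_positions': array([-1.37409218e+00,  8.77838942e-02,  1.37188804e+00, -1.13589989e-05,
        1.68362944e+00, -1.03095877e-01]), 'qvel': array([-0.00031944, -0.00410563, -0.00527418,  0.00056207, -0.00011589,
        0.00058983]), 'joint_torque': array([ 5.52843812e-04, -3.40642011e+01, -3.02793360e+01,  7.15292967e-02,
        3.04831448e-02, -1.11707509e-04]), 'tool_pos': array([ 0.16234945, -0.52508894,  0.22958343]), 'ee_rot': array([-3.13989185e+00, -1.64620829e-04,  2.99798609e-01]), 'wrist_force': array([ 0.86210143, -0.05717001,  0.2676355 ]), 'wrist_torque': array([-0.00246737, -0.0104688 ,  0.02148469]), 'finger_force': 0.0, 'width': 0.09397047554872234}
```

View pictures.

```bash
sed -i 's/^import numpy.*/import numpy as np, cv2\nfrom scipy.spatial.transform import Rotation as Rn/; s/return np.array(ci\[.rotation.\]).reshape(3,3)@d/return Rn.from_euler("xyz",ci["rotation"]).apply(d)/' h.py; cat h.py | head -14
```

```text
import numpy as np, cv2
from scipy.spatial.transform import Rotation as Rn
from bench import sensors, snapshot, camera_info, ticket, robot
def save(n,im): cv2.imwrite('pics/'+n+'.png',cv2.cvtColor(im,cv2.COLOR_RGB2BGR))
def ray(ci,u,v,fish=False):
    x=(u-ci['cx'])/ci['fx']; y=(v-ci['cy'])/ci['fy']
    if fish:
        r=np.hypot(x,y); s=np.sin(r)/max(r,1e-9); d=np.array([x*s,-y*s,-np.cos(r)])
    else: d=np.array([x,-y,-1.])
    return Rn.from_euler("xyz",ci["rotation"]).apply(d)
def onplane(ci,u,v,z,fish=False):
    d=ray(ci,u,v,fish); p=np.array(ci['position']); return p+d*(z-p[2])/d[2]
```

View pics/scene0.png

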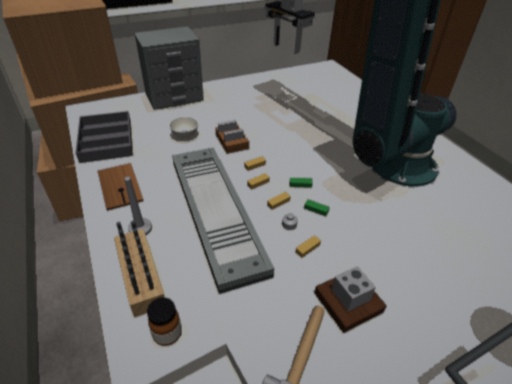

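View pics/side0.png

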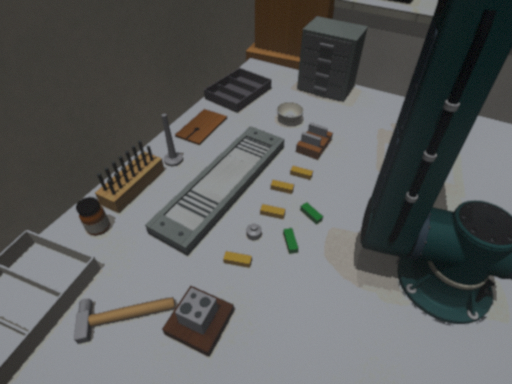

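View pics/wrist0.png

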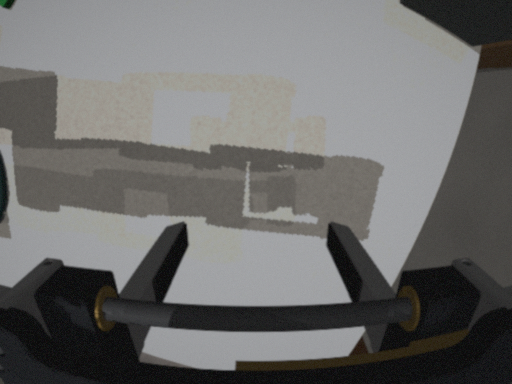

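Run:
```python
from h import *
for n in('scene','side'):
    ci=camera_info(n); im=np.load('pics/'+n+'0.npy'); hsv=cv2.cvtColor(im,cv2.COLOR_RGB2HSV)
    print(n)
    for nm,lo,hi in(('brass',(17,140,90),(30,255,255)),('green',(50,120,40),(75,255,255))):
        m=cv2.inRange(hsv,lo,hi)
        for c in cv2.findContours(m,0,2)[0]:
            if cv2.contourArea(c)<40: continue
            M=cv2.moments(c);u,v=M['m10']/M['m00'],M['m01']/M['m00']
            r=cv2.minAreaRect(np.float32([onplane(ci,*q[0],0.013)[:2] for q in c]))
            print(nm,round(u),round(v),cv2.contourArea(c),onplane(ci,u,v,0.013)[:2].round(3),np.round(r[1],3),round(r[2]))
S=camera_info('scene');D=camera_info('side')
for nm,s,d in(('farL',(173,155),(249,129)),('farR',(214,149),(285,140)),('nearR',(270,272),(187,243)),('nearL',(217,284),(153,222))):
    print(nm,onplane(S,*s,.038).round(3),onplane(D,*d,.038).round(3))
print('rack',onplane(S,232,130,.06),onplane(D,315,138,.05))
print('weight',onplane(S,290,219,.04),onplane(D,254,228,.04))
print('bowl',onplane(S,184,123,.045),'block',onplane(S,350,275,.09))
```

```text
scene
brass 308 245 143.5 [0.455 0.182] [0.062 0.021] 15
brass 278 199 85.0 [0.448 0.004] [0.06  0.019] 12
brass 258 180 71.0 [ 0.463 -0.095] [0.061 0.02 ] 11
brass 254 162 53.5 [ 0.439 -0.178] [0.059 0.018] 6
green 316 207 150.5 [0.365 0.073] [0.031 0.062] 40
green 301 182 117.0 [ 0.352 -0.038] [0.027 0.061] 67
side
brass 237 258 167.5 [0.453 0.179] [0.063 0.022] 15
brass 272 210 106.5 [0.445 0.001] [0.061 0.021] 12
brass 282 185 87.0 [ 0.462 -0.098] [0.06  0.022] 10
brass 301 171 75.0 [ 0.435 -0.181] [0.06  0.022] 6
green 290 239 140.0 [0.362 0.068] [0.021 0.064] 37
green 311 212 117.0 [ 0.348 -0.044] [0.022 0.064] 67
farL [ 0.667 -0.276  0.038] [ 0.66  -0.263  0.038]
farR [ 0.541 -0.258  0.038] [ 0.53  -0.266  0.038]
nearR [0.585 0.234 0.038] [0.572 0.213 0.038]
nearL [0.704 0.217 0.038] [0.686 0.2   0.038]
rack [ 0.46150586 -0.30657307  0.06      ] [ 0.44433547 -0.30674787  0.05      ]
weight [0.46753891 0.10697631 0.04      ] [0.45025675 0.09812101 0.04      ]
bowl [ 0.58671519 -0.43032711  0.045     ] block [0.45670644 0.33948034 0.09      ]
```

Run:
```python
from h import *
a=np.load('pics/scene0.npy')[110:170,200:280]; b=np.load('pics/side0.npy')[110:170,280:360]
f=lambda x:cv2.resize(x,None,fx=5,fy=5,interpolation=cv2.INTER_CUBIC)
save('rackc',np.hstack([f(a),f(b)]))
```

```text
(no output)
```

View pics/rackc.png

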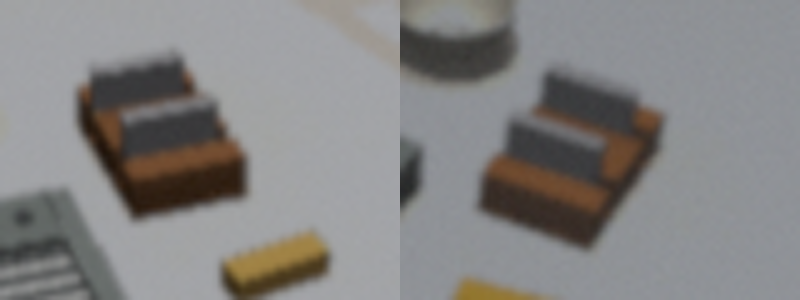

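Run:
```python
from h import *
S=camera_info('scene');D=camera_info('side')
for nm,s,d in(('farL',(218.4,123),(309.6,124)),('farR',(236.4,121),(327.6,128.4)),('nearL',(224.4,131.4),(302,133.6)),('nearR',(243,129.6),(321.4,139.6))):
    print(nm,onplane(S,*s,.061).round(3),onplane(D,*d,.061).round(3))
o=sensors.get_obs(); ci=camera_info('wrist')
T=Rn.from_euler('xyz',o['ee_rot'])
print('cam in tool',T.inv().apply(ci['position']-o['tool_pos']).round(4),'axis',T.inv().apply(Rn.from_euler('xyz',ci['rotation']).apply([0,0,-1])).round(3))
```

```text
farL [ 0.488 -0.362  0.061] [ 0.483 -0.354  0.061]
farR [ 0.428 -0.351  0.061] [ 0.423 -0.36   0.061]
nearL [ 0.488 -0.307  0.061] [ 0.485 -0.294  0.061]
nearR [ 0.428 -0.294  0.061] [ 0.42  -0.294  0.061]
cam in tool [ 0.0831  0.0004 -0.155 ] axis [-0.285 -0.     0.958]
```

Request:
{"fn": "arm_command", "kwargs": {"plan": [{"grip":0.15,"slide":[0.1128,-0.0342,0],"spin":0},{"grip":0.15,"slide":[0.1128,-0.0342,0],"spin":0},{"grip":0.15,"slide":[0.1128,-0.0342,0],"spin":0},{"grip":0.15,"slide":[0.1128,-0.0342,0],"spin":0},{"grip":0.15,"slide":[0.1128,-0.0342,0],"spin":0},{"grip":0.15,"slide":[0.1128,-0.0342,0],"spin":0},{"grip":0.15,"slide":[0,0,0],"spin":0.86},{"grip":0.15,"slide":[0,0,0],"spin":0.86},{"grip":0.15,"slide":[0,0,0],"spin":0.86},{"grip":0.15,"slide":[0,0,0],"spin":0.86}]}}

```text
time: 1.4
tool_pos: [0.4554, -0.3273, 0.2299]
ee_rot: [-3.141, 0.001, -0.003]
wrist_force: [0.5, -0.2, 0.3]
width: 0.0401
finger_force: 0.0
```

Request:
{"fn": "arm_command", "kwargs": {"plan": [{"grip":0.15,"slide":[0,0,0],"spin":0},{"grip":0.15,"slide":[0,0,0],"spin":0}]}}

```text
time: 1.65
tool_pos: [0.4553, -0.3275, 0.2302]
ee_rot: [-3.141, 0.0, 0.001]
wrist_force: [0.2, 0.1, -0.4]
width: 0.0398
finger_force: 0.0
```

```bash
cat >> h.py <<'E'
def go(xyz,yaw=None):
    "shift in tool slide units and spin rows from the present pose"
    o=sensors.get_obs(); R=Rn.from_euler('xyz',o['ee_rot']); d=R.inv().apply(np.array(xyz)-o['tool_pos'])
    y=Rn.from_euler('xyz',o['ee_rot']).apply([1,0,0]); y0=np.arctan2(y[1],y[0])
    print('slide',(d/.5).round(4),'n>=',round(np.linalg.norm(d)/.0625,1),'spin',0 if yaw is None else round(np.degrees(y0-yaw)/5,3))
def st():
    o=sensors.get_obs(); print(round(o['time'],2),o['tool_pos'].round(4),o['ee_rot'].round(4),'F',o['wrist_force'].round(1),'w',round(o['width'],4),'ff',round(o['finger_force'],1))
def wr(n):
    ci=camera_info('wrist'); im=snapshot('wrist'); np.save('pics/'+n+'.npy',im); np.save('pics/'+n+'_ci.npy',ci,allow_pickle=True); save(n,im); return ci,im
def ld(n): return np.load('pics/'+n+'_ci.npy',allow_pickle=True).item(),np.load('pics/'+n+'.npy')
E
python3 -c "
from h import *
st(); wr('w1')"
```

```text
1.65 [ 0.4553 -0.3275  0.2302] [-3.1413e+00  4.0000e-04  6.0000e-04] F [ 0.2  0.1 -0.4] w 0.0398 ff 0.0
```

View pics/w1.png

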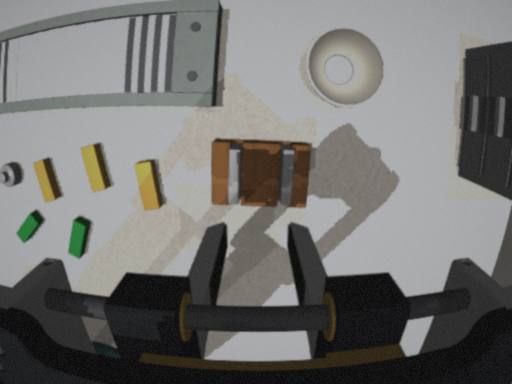

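```bash
cat >> h.py <<'E'
def top(ci,im,x0,x1,y0,y1,z,s=2000):
    "rectified view of plane z: row 0 = x1 (far), col 0 = y1 (left), s px per m"
    X,Y=np.meshgrid(x1-np.arange(int((x1-x0)*s))/s, y1-np.arange(int((y1-y0)*s))/s,indexing='ij')
    P=np.stack([X,Y,np.full_like(X,z)],-1)-np.array(ci['position'])
    c=P@Rn.from_euler('xyz',ci['rotation']).as_matrix()
    a=c[...,0];b=-c[...,1];d=-c[...,2];r=np.hypot(a,b);k=np.arctan2(r,d)/np.maximum(r,1e-9)
    return cv2.remap(im,(ci['cx']+ci['fx']*a*k).astype('f4'),(ci['cy']+ci['fy']*b*k).astype('f4'),cv2.INTER_CUBIC)
E
python3 - <<'E'
from h import *
ci,im=ld('w1')
a=top(ci,im,.40,.51,-.40,-.25,.061,2600)
b=top(ci,im,.50,.70,-.30,-.05,.030,1560)
b=b[:286]; print(a.shape,b.shape)
save('t1',np.vstack([a[:,:390],np.zeros((max(0,0),390,3),'u1'),b[:,:390]]))
h=cv2.cvtColor(top(ci,im,.40,.51,-.40,-.25,.061,2000),cv2.COLOR_RGB2HSV)
m=cv2.inRange(h,(0,0,90),(180,60,255))
m[:]=m; 
n,l,s,c=cv2.connectedComponentsWithStats(m)
for i in range(1,n):
    if s[i,4]>500:
        r=cv2.minAreaRect(np.argwhere(l==i)[:,::-1].astype('f4')); print(s[i],.51-r[0][1]/2000,-.25-r[0][0]/2000,np.array(r[1])/2000,r[2])
E
```

```text
(285, 390, 3) (286, 390, 3)
[    0     0   300   219 35623] 0.4555000076293945 -0.32475 [0.10899998 0.14949997] 90.0
```

View pics/t1.png

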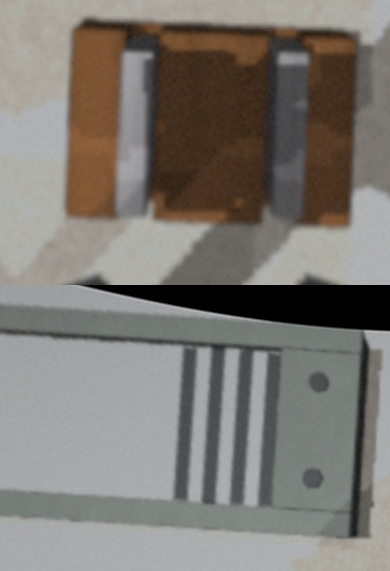

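```bash
python3 -c "
from h import *
go([.4585,-.3006,.063],-.033)"
```

```text
slide [ 0.0064 -0.0537  0.3347] n>= 2.7 spin 0.383
```

Request:
{"fn": "arm_command", "kwargs": {"plan": [{"grip":0.15,"slide":[0.0064,-0.0537,0],"spin":0.383},{"grip":0.15,"slide":[0,0,0.1],"spin":0},{"grip":0.15,"slide":[0,0,0.1],"spin":0},{"grip":0.15,"slide":[0,0,0.08],"spin":0},{"grip":0.15,"slide":[0,0,0.0547],"spin":0},{"grip":0.15,"slide":[0,0,0],"spin":0},{"grip":1,"slide":[0,0,0],"spin":0},{"grip":1,"slide":[0,0,0],"spin":0},{"grip":1,"slide":[0,0,0],"spin":0},{"grip":1,"slide":[0,0,0],"spin":0}]}}

```text
time: 2.95
tool_pos: [0.459, -0.301, 0.0639]
ee_rot: [3.141, -0.001, -0.034]
wrist_force: [-1.0, -0.2, 2.5]
width: 0.0121
finger_force: 30.0
```

Request:
{"fn": "arm_command", "kwargs": {"plan": [{"grip":1,"slide":[0,0,0],"spin":0},{"grip":1,"slide":[0,0,0],"spin":0}]}}

```text
time: 3.2
tool_pos: [0.459, -0.301, 0.0639]
ee_rot: [3.141, -0.001, -0.034]
wrist_force: [-0.8, 0.8, 4.1]
width: 0.0115
finger_force: 30.0
```

Request:
{"fn": "arm_command", "kwargs": {"plan": [{"grip":1,"slide":[0,0,-0.03],"spin":0},{"grip":1,"slide":[0,0,-0.06],"spin":0},{"grip":1,"slide":[0,0,-0.11],"spin":0},{"grip":1,"slide":[0,0,-0.11],"spin":0},{"grip":1,"slide":[0,0,-0.11],"spin":0},{"grip":1,"slide":[0.05,-0.095,-0.02],"spin":0.25},{"grip":1,"slide":[0.05,-0.095,-0.02],"spin":0},{"grip":1,"slide":[0.05,-0.095,-0.02],"spin":0},{"grip":1,"slide":[0.05,-0.095,-0.02],"spin":0},{"grip":1,"slide":[0.05,-0.095,-0.02],"spin":0}]}}

```text
time: 4.45
tool_pos: [0.5958, -0.068, 0.3228]
ee_rot: [-3.141, 0.002, -0.055]
wrist_force: [-0.2, -0.8, -2.8]
width: 0.012
finger_force: 30.0
```

Request:
{"fn": "arm_command", "kwargs": {"plan": [{"grip":1,"slide":[0,0,0],"spin":0},{"grip":1,"slide":[0,0,0],"spin":0}]}}

```text
time: 4.7
tool_pos: [0.5952, -0.0697, 0.3223]
ee_rot: [3.141, 0.002, -0.055]
wrist_force: [1.0, 0.7, -3.8]
width: 0.0118
finger_force: 30.0
```

Run:
```python
from h import *
st(); ci,im=wr('w2')
t=top(ci,im,.48,.75,-.32,.28,.030,1300); print(t.shape); np.save('pics/t2.npy',t); save('t2',t)
```

```text
4.7 [ 0.5952 -0.0697  0.3223] [ 3.1414e+00  2.4000e-03 -5.5000e-02] F [ 1.   0.7 -3.8] w 0.0118 ff 30.0
(351, 780, 3)
```

View pics/t2.png

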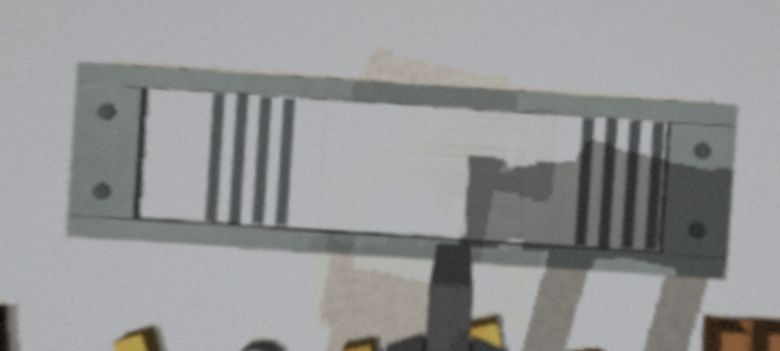

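```bash
python3 -c "
from h import *
go([.6116,-.1635,.093],-.063)"
```

```text
slide [0.0446 0.1839 0.4586] n>= 4.0 spin 0.077
```

Request:
{"fn": "arm_command", "kwargs": {"plan": [{"grip":1,"slide":[0.0223,0.092,0],"spin":0.077},{"grip":1,"slide":[0.0223,0.092,0],"spin":0},{"grip":1,"slide":[0,0,0.11],"spin":0},{"grip":1,"slide":[0,0,0.11],"spin":0},{"grip":1,"slide":[0,0,0.11],"spin":0},{"grip":1,"slide":[0,0,0.08],"spin":0},{"grip":1,"slide":[0,0,0.0486],"spin":0},{"grip":1,"slide":[0,0,0],"spin":0},{"grip":1,"slide":[0,0,0],"spin":0}]}}

```text
time: 5.88
tool_pos: [0.6126, -0.1641, 0.0951]
ee_rot: [3.141, -0.001, -0.064]
wrist_force: [0.3, 0.1, -4.4]
width: 0.0116
finger_force: 30.0
```

```bash
python3 -c "
from h import *
st(); go([.6116,-.1635,.088],-.063)"
```

```text
5.88 [ 0.6126 -0.1641  0.0951] [ 3.141e+00 -1.500e-03 -6.370e-02] F [ 0.3  0.1 -4.4] w 0.0116 ff 30.0
slide [-0.0021 -0.0011  0.0142] n>= 0.1 spin -0.008
```

Request:
{"fn": "arm_command", "kwargs": {"plan": [{"grip":1,"slide":[0,0,0.006],"spin":0},{"grip":1,"slide":[0,0,0.004],"spin":0},{"grip":1,"slide":[0,0,0.002],"spin":0},{"grip":1,"slide":[0,0,0],"spin":0}]}}

```text
time: 6.38
tool_pos: [0.6125, -0.163, 0.0879]
ee_rot: [3.141, -0.0, -0.062]
wrist_force: [0.6, 0.4, -4.2]
width: 0.0114
finger_force: 30.0
```

Request:
{"fn": "arm_command", "kwargs": {"plan": [{"grip":1,"slide":[0,0,0.002],"spin":0},{"grip":1,"slide":[0,0,0],"spin":0}]}}

```text
time: 6.62
tool_pos: [0.6127, -0.163, 0.0877]
ee_rot: [3.141, -0.001, -0.062]
wrist_force: [-1.4, 0.8, 1.0]
width: 0.0118
finger_force: 30.0
```

Request:
{"fn": "arm_command", "kwargs": {"plan": [{"grip":1,"slide":[0,0,0.002],"spin":0},{"grip":1,"slide":[0,0,0],"spin":0}]}}

```text
time: 6.88
tool_pos: [0.6127, -0.163, 0.0877]
ee_rot: [3.141, -0.001, -0.062]
wrist_force: [-2.5, 1.6, 5.6]
width: 0.0122
finger_force: 30.0
```

Request:
{"fn": "arm_command", "kwargs": {"plan": [{"grip":1,"slide":[0,0.002,0],"spin":0},{"grip":1,"slide":[0,0.002,0],"spin":0},{"grip":1,"slide":[0,0.002,0],"spin":0},{"grip":1,"slide":[0,0.002,0],"spin":0}]}}

```text
time: 7.38
tool_pos: [0.6131, -0.1653, 0.0877]
ee_rot: [-3.138, -0.002, -0.062]
wrist_force: [-1.4, 4.9, 5.1]
width: 0.0123
finger_force: 30.0
```

Request:
{"fn": "arm_command", "kwargs": {"plan": [{"grip":1,"slide":[0,0.002,0],"spin":0},{"grip":1,"slide":[0,0.002,0],"spin":0},{"grip":1,"slide":[0,0.002,0],"spin":0}]}}

```text
time: 7.75
tool_pos: [0.6133, -0.1684, 0.0877]
ee_rot: [-3.139, -0.003, -0.062]
wrist_force: [0.2, 4.2, 5.8]
width: 0.0119
finger_force: 30.0
```

Request:
{"fn": "arm_command", "kwargs": {"plan": [{"grip":1,"slide":[0,0.002,0],"spin":0},{"grip":1,"slide":[0,0.002,0],"spin":0},{"grip":1,"slide":[0,0.002,0],"spin":0}]}}

```text
time: 8.12
tool_pos: [0.6133, -0.1715, 0.0877]
ee_rot: [-3.139, -0.004, -0.062]
wrist_force: [0.2, 4.5, 4.6]
width: 0.012
finger_force: 30.0
```

Request:
{"fn": "arm_command", "kwargs": {"plan": [{"grip":1,"slide":[0,0.002,0],"spin":0},{"grip":1,"slide":[0,0.002,0],"spin":0},{"grip":1,"slide":[0,0.002,0],"spin":0},{"grip":1,"slide":[0,0.002,0],"spin":0},{"grip":1,"slide":[0,0.002,0],"spin":0}]}}

```text
time: 8.75
tool_pos: [0.613, -0.1765, 0.0877]
ee_rot: [-3.139, -0.004, -0.062]
wrist_force: [-0.4, 4.2, 4.7]
width: 0.0116
finger_force: 30.0
```

Request:
{"fn": "arm_command", "kwargs": {"plan": [{"grip":1,"slide":[0,0.002,0],"spin":0},{"grip":1,"slide":[0,0.002,0],"spin":0},{"grip":1,"slide":[0,0.002,0],"spin":0},{"grip":1,"slide":[0,0.002,0],"spin":0}]}}

```text
time: 9.25
tool_pos: [0.6128, -0.1806, 0.0877]
ee_rot: [-3.139, -0.004, -0.062]
wrist_force: [0.2, 5.4, 4.3]
width: 0.0116
finger_force: 30.0
```

Request:
{"fn": "arm_command", "kwargs": {"plan": [{"grip":1,"slide":[0,0.002,0],"spin":0},{"grip":1,"slide":[0,0.002,0],"spin":0},{"grip":1,"slide":[0,0.002,0],"spin":0}]}}

```text
time: 9.62
tool_pos: [0.6125, -0.1839, 0.0876]
ee_rot: [-3.14, -0.004, -0.062]
wrist_force: [0.8, 4.6, 5.3]
width: 0.012
finger_force: 30.0
```

Request:
{"fn": "arm_command", "kwargs": {"plan": [{"grip":1,"slide":[0,0.002,0],"spin":0},{"grip":1,"slide":[0,0.002,0],"spin":0}]}}

```text
time: 9.88
tool_pos: [0.6104, -0.1877, 0.0848]
ee_rot: [3.14, 0.001, -0.062]
wrist_force: [-1.5, -0.1, -3.7]
width: 0.0119
finger_force: 30.0
```

Request:
{"fn": "arm_command", "kwargs": {"plan": [{"grip":1,"slide":[0,0.002,0],"spin":0},{"grip":1,"slide":[0,0.002,0],"spin":0}]}}

```text
time: 10.12
tool_pos: [0.6101, -0.1882, 0.0842]
ee_rot: [-3.139, 0.003, -0.063]
wrist_force: [-0.1, 3.3, -4.0]
width: 0.0118
finger_force: 30.0
```

Request:
{"fn": "arm_command", "kwargs": {"plan": [{"grip":1,"slide":[0,0.002,0],"spin":0},{"grip":1,"slide":[0,0.002,0],"spin":0}]}}

```text
time: 10.38
tool_pos: [0.6101, -0.1885, 0.0842]
ee_rot: [-3.136, 0.003, -0.062]
wrist_force: [0.1, 7.8, -6.3]
width: 0.012
finger_force: 30.0
```

Request:
{"fn": "arm_command", "kwargs": {"plan": [{"grip":1,"slide":[0,-0.004,0],"spin":0},{"grip":1,"slide":[0,0,0.003],"spin":0},{"grip":1,"slide":[0,0,0.003],"spin":0},{"grip":1,"slide":[0,0,0.003],"spin":0},{"grip":1,"slide":[0,0,0.003],"spin":0},{"grip":1,"slide":[0,0,0.002],"spin":0},{"grip":1,"slide":[0,0,0],"spin":0}]}}

```text
time: 11.25
tool_pos: [0.6118, -0.1883, 0.0801]
ee_rot: [-3.14, -0.002, -0.062]
wrist_force: [0.0, 5.8, -0.0]
width: 0.0123
finger_force: 30.0
```

Request:
{"fn": "arm_command", "kwargs": {"plan": [{"grip":1,"slide":[0,0,0.002],"spin":0},{"grip":1,"slide":[0,0,0],"spin":0}]}}

```text
time: 11.5
tool_pos: [0.6119, -0.1883, 0.0793]
ee_rot: [-3.14, -0.003, -0.062]
wrist_force: [0.1, 6.2, 0.3]
width: 0.0117
finger_force: 30.0
```

Request:
{"fn": "arm_command", "kwargs": {"plan": [{"grip":1,"slide":[0,-0.002,0.002],"spin":0},{"grip":1,"slide":[0,0,0.002],"spin":0},{"grip":1,"slide":[0,0,0],"spin":0}]}}

```text
time: 11.88
tool_pos: [0.612, -0.1881, 0.0778]
ee_rot: [3.141, -0.003, -0.062]
wrist_force: [0.8, 5.3, 5.8]
width: 0.0119
finger_force: 30.0
```

Request:
{"fn": "arm_command", "kwargs": {"plan": [{"grip":1,"slide":[0,0,0.002],"spin":0},{"grip":1,"slide":[0,0,0],"spin":0}]}}

```text
time: 12.12
tool_pos: [0.6121, -0.1881, 0.0777]
ee_rot: [3.141, -0.004, -0.062]
wrist_force: [0.1, 6.0, 8.5]
width: 0.0117
finger_force: 30.0
```

Request:
{"fn": "arm_command", "kwargs": {"plan": [{"grip":1,"slide":[0,-0.002,-0.002],"spin":0},{"grip":0.4,"slide":[0,0,0],"spin":0},{"grip":0.15,"slide":[0,0,0],"spin":0},{"grip":0.15,"slide":[0,0,0],"spin":0},{"grip":0.15,"slide":[0,0,-0.06],"spin":0},{"grip":0.15,"slide":[0,0,-0.11],"spin":0},{"grip":0.15,"slide":[0,0,-0.11],"spin":0},{"grip":0.15,"slide":[0,0,0],"spin":0}]}}

```text
time: 13.12
tool_pos: [0.6134, -0.1884, 0.2229]
ee_rot: [3.137, -0.012, -0.063]
wrist_force: [-0.2, 0.1, 0.6]
width: 0.0398
finger_force: 0.0
```

```bash
python3 -c "
from h import *
st(); wr('w3'); go([.458,-.3615,.063],-.033)"
```

```text
13.12 [ 0.6134 -0.1884  0.2229] [ 3.1369 -0.0119 -0.0626] F [-0.2  0.1  0.6] w 0.0398 ff 0.0
slide [-0.2877  0.3651  0.3115] n>= 4.5 spin -0.34
```

View pics/w3.png

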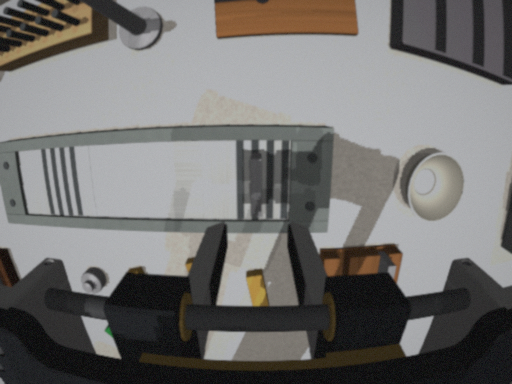

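Request:
{"fn": "arm_command", "kwargs": {"plan": [{"grip":0.15,"slide":[-0.0719,0.0913,0],"spin":0},{"grip":0.15,"slide":[-0.0719,0.0913,0],"spin":0},{"grip":0.15,"slide":[-0.0719,0.0913,0],"spin":0},{"grip":0.15,"slide":[-0.0719,0.0913,0],"spin":0},{"grip":0.15,"slide":[0,0,0.1],"spin":-0.34},{"grip":0.15,"slide":[0,0,0],"spin":0},{"grip":0.15,"slide":[0,0,0],"spin":0}]}}

```text
time: 14.05
tool_pos: [0.4563, -0.3599, 0.1656]
ee_rot: [-3.141, 0.001, -0.032]
wrist_force: [-0.4, -0.0, 0.6]
width: 0.04
finger_force: 0.0
```

```bash
python3 -c "
from h import *
st(); go([.458,-.3615,.063],-.033)"
```

```text
14.05 [ 0.4563 -0.3599  0.1656] [-3.1408e+00  1.0000e-03 -3.2400e-02] F [-0.4 -0.   0.6] w 0.04 ff 0.0
slide [0.0037 0.0033 0.2052] n>= 1.6 spin 0.007
```

Request:
{"fn": "arm_command", "kwargs": {"plan": [{"grip":0.15,"slide":[0.0037,0.0033,0.08],"spin":0},{"grip":0.15,"slide":[0,0,0.08],"spin":0},{"grip":0.15,"slide":[0,0,0.0452],"spin":0},{"grip":0.15,"slide":[0,0,0],"spin":0},{"grip":1,"slide":[0,0,0],"spin":0},{"grip":1,"slide":[0,0,0],"spin":0},{"grip":1,"slide":[0,0,0],"spin":0},{"grip":1,"slide":[0,0,0],"spin":0},{"grip":1,"slide":[0,0,0],"spin":0}]}}

```text
time: 15.18
tool_pos: [0.4585, -0.3618, 0.0645]
ee_rot: [-3.142, -0.002, -0.033]
wrist_force: [1.4, 1.8, 6.5]
width: 0.0119
finger_force: 29.9
```

```bash
python3 -c "
from h import *
st()
x,y=.62,-.0298; import math
for d in(.120,): print(x+.063*d, y+.998*d)"
```

```text
15.18 [ 0.4585 -0.3618  0.0645] [-3.1415e+00 -1.7000e-03 -3.2600e-02] F [1.4 1.8 6.5] w 0.0119 ff 29.9
0.62756 0.08995999999999998
```

Request:
{"fn": "arm_command", "kwargs": {"plan": [{"grip":1,"slide":[0,0,-0.03],"spin":0},{"grip":1,"slide":[0,0,-0.06],"spin":0},{"grip":1,"slide":[0,0,-0.12],"spin":0},{"grip":1,"slide":[0,0,-0.12],"spin":0},{"grip":1,"slide":[0.0385,-0.1146,0],"spin":0.344},{"grip":1,"slide":[0.0385,-0.1146,0],"spin":0},{"grip":1,"slide":[0.0385,-0.1146,0],"spin":0},{"grip":1,"slide":[0.0385,-0.1146,0],"spin":0}]}}

```text
time: 16.18
tool_pos: [0.5474, -0.1361, 0.2278]
ee_rot: [3.141, 0.001, -0.064]
wrist_force: [0.8, -0.9, -4.5]
width: 0.0118
finger_force: 30.0
```

Request:
{"fn": "arm_command", "kwargs": {"plan": [{"grip":1,"slide":[0.0385,-0.1146,0],"spin":0},{"grip":1,"slide":[0.0385,-0.1146,0],"spin":0},{"grip":1,"slide":[0.0385,-0.1146,0],"spin":0},{"grip":1,"slide":[0.0385,-0.1146,0],"spin":0},{"grip":1,"slide":[0,0,0],"spin":0},{"grip":1,"slide":[0,0,0],"spin":0}]}}

```text
time: 16.92
tool_pos: [0.6383, 0.086, 0.2273]
ee_rot: [3.14, 0.002, -0.062]
wrist_force: [0.2, -0.7, -3.0]
width: 0.0116
finger_force: 30.0
```

```bash
python3 -c "
from h import *
st(); go([.6276,.0905,.093],-.063)"
```

```text
16.93 [0.6383 0.086  0.2273] [ 3.1399e+00  1.8000e-03 -6.2500e-02] F [ 0.2 -0.7 -3. ] w 0.0116 ff 30.0
slide [-0.0214 -0.0081  0.2686] n>= 2.2 spin 0.006
```

Request:
{"fn": "arm_command", "kwargs": {"plan": [{"grip":1,"slide":[-0.0214,-0.0081,0.08],"spin":0},{"grip":1,"slide":[0,0,0.1],"spin":0},{"grip":1,"slide":[0,0,0.06],"spin":0},{"grip":1,"slide":[0,0,0.0286],"spin":0},{"grip":1,"slide":[0,0,0],"spin":0},{"grip":1,"slide":[0,0,0.004],"spin":0},{"grip":1,"slide":[0,0,0.002],"spin":0},{"grip":1,"slide":[0,0,0],"spin":0}]}}

```text
time: 17.92
tool_pos: [0.6287, 0.0913, 0.0919]
ee_rot: [-3.142, -0.002, -0.063]
wrist_force: [-0.7, -0.2, -4.2]
width: 0.0118
finger_force: 30.0
```

Request:
{"fn": "arm_command", "kwargs": {"plan": [{"grip":1,"slide":[0,0,0.002],"spin":0},{"grip":1,"slide":[0,0,0],"spin":0}]}}

```text
time: 18.18
tool_pos: [0.6281, 0.0913, 0.0899]
ee_rot: [3.142, 0.0, -0.063]
wrist_force: [0.2, -0.3, -2.7]
width: 0.0118
finger_force: 30.0
```

Request:
{"fn": "arm_command", "kwargs": {"plan": [{"grip":1,"slide":[0,0,0.002],"spin":0},{"grip":1,"slide":[0,0,0],"spin":0}]}}

```text
time: 18.42
tool_pos: [0.6282, 0.0912, 0.0888]
ee_rot: [3.142, 0.0, -0.063]
wrist_force: [-0.4, 0.5, -2.7]
width: 0.0118
finger_force: 30.0
```

Request:
{"fn": "arm_command", "kwargs": {"plan": [{"grip":1,"slide":[0,0,0.002],"spin":0},{"grip":1,"slide":[0,0,0],"spin":0}]}}

```text
time: 18.68
tool_pos: [0.6282, 0.0912, 0.0887]
ee_rot: [3.142, -0.0, -0.063]
wrist_force: [-2.1, 0.3, -0.3]
width: 0.0116
finger_force: 30.0
```

Request:
{"fn": "arm_command", "kwargs": {"plan": [{"grip":1,"slide":[0,0,0.002],"spin":0},{"grip":1,"slide":[0,0,0],"spin":0}]}}

```text
time: 18.92
tool_pos: [0.6283, 0.0912, 0.0886]
ee_rot: [3.142, -0.001, -0.063]
wrist_force: [-3.7, -0.7, 5.1]
width: 0.0113
finger_force: 30.0
```

Request:
{"fn": "arm_command", "kwargs": {"plan": [{"grip":1,"slide":[0,-0.002,0],"spin":0},{"grip":1,"slide":[0,-0.002,0],"spin":0},{"grip":1,"slide":[0,-0.002,0],"spin":0},{"grip":1,"slide":[0,-0.002,0],"spin":0}]}}

```text
time: 19.42
tool_pos: [0.6291, 0.0932, 0.0886]
ee_rot: [3.138, -0.002, -0.063]
wrist_force: [-2.5, -4.5, 4.4]
width: 0.0118
finger_force: 30.0
```

Request:
{"fn": "arm_command", "kwargs": {"plan": [{"grip":1,"slide":[0,-0.002,0],"spin":0},{"grip":1,"slide":[0,-0.002,0],"spin":0},{"grip":1,"slide":[0,-0.002,0],"spin":0}]}}

```text
time: 19.8
tool_pos: [0.6295, 0.0974, 0.0876]
ee_rot: [3.141, -0.003, -0.064]
wrist_force: [0.1, 0.9, -3.9]
width: 0.0119
finger_force: 30.0
```

Request:
{"fn": "arm_command", "kwargs": {"plan": [{"grip":1,"slide":[0,-0.002,0],"spin":0},{"grip":1,"slide":[0,-0.002,0],"spin":0}]}}

```text
time: 20.05
tool_pos: [0.6287, 0.099, 0.086]
ee_rot: [3.139, 0.0, -0.063]
wrist_force: [0.7, -4.8, -3.2]
width: 0.0116
finger_force: 30.0
```

Request:
{"fn": "arm_command", "kwargs": {"plan": [{"grip":1,"slide":[0,0.003,0],"spin":0},{"grip":1,"slide":[0,0,0.004],"spin":0},{"grip":1,"slide":[0,0,0.004],"spin":0},{"grip":1,"slide":[0,0,0.004],"spin":0},{"grip":1,"slide":[0,0,0.002],"spin":0},{"grip":1,"slide":[0,0,0],"spin":0}]}}

```text
time: 20.8
tool_pos: [0.6285, 0.0987, 0.0796]
ee_rot: [3.141, 0.0, -0.063]
wrist_force: [-0.8, -2.3, -4.2]
width: 0.0115
finger_force: 30.0
```

Request:
{"fn": "arm_command", "kwargs": {"plan": [{"grip":1,"slide":[0,0,0.002],"spin":0},{"grip":1,"slide":[0,0,0],"spin":0}]}}

```text
time: 21.05
tool_pos: [0.6286, 0.0987, 0.0789]
ee_rot: [3.141, 0.0, -0.063]
wrist_force: [-0.0, -3.5, -2.0]
width: 0.0117
finger_force: 30.0
```

Request:
{"fn": "arm_command", "kwargs": {"plan": [{"grip":1,"slide":[0,0,0.002],"spin":0},{"grip":1,"slide":[0,0,0],"spin":0}]}}

```text
time: 21.3
tool_pos: [0.6286, 0.0986, 0.0787]
ee_rot: [3.141, -0.0, -0.063]
wrist_force: [-2.5, -3.9, 2.7]
width: 0.0121
finger_force: 30.0
```

Request:
{"fn": "arm_command", "kwargs": {"plan": [{"grip":1,"slide":[0,0,0.002],"spin":0},{"grip":1,"slide":[0,0.001,0],"spin":0},{"grip":0.4,"slide":[0,0,0],"spin":0},{"grip":0.15,"slide":[0,0,0],"spin":0},{"grip":0.15,"slide":[0,0,0],"spin":0},{"grip":0.15,"slide":[0,0,-0.06],"spin":0},{"grip":0.15,"slide":[0,0,-0.12],"spin":0},{"grip":0.15,"slide":[0,0,-0.12],"spin":0},{"grip":0.15,"slide":[0,0,-0.12],"spin":0}]}}

```text
time: 22.42
tool_pos: [0.6285, 0.0985, 0.2886]
ee_rot: [-3.141, -0.0, -0.062]
wrist_force: [2.1, 0.1, 0.7]
width: 0.0399
finger_force: 0.0
```

Request:
{"fn": "arm_command", "kwargs": {"plan": [{"grip":0.15,"slide":[-0.1,0.06,-0.02],"spin":0},{"grip":0.15,"slide":[-0.1,0.06,-0.02],"spin":0},{"grip":0.15,"slide":[-0.1,0.06,-0.02],"spin":0},{"grip":0.15,"slide":[0,0,0],"spin":0},{"grip":0.15,"slide":[0,0,0],"spin":0}]}}

```text
time: 23.05
tool_pos: [0.4738, 0.018, 0.317]
ee_rot: [-3.141, -0.001, -0.063]
wrist_force: [0.8, -0.1, 0.2]
width: 0.0396
finger_force: 0.0
```

```bash
cat >> h.py <<'E'
def bars(ci,im,z=.018,fish=True,x0=.30,x1=.75,y0=-.40,y1=.35,s=1000):
    t=top(ci,im,x0,x1,y0,y1,z,s); h=cv2.cvtColor(t,cv2.COLOR_RGB2HSV); m=cv2.inRange(h,(17,120,60),(32,255,255))
    for c in cv2.findContours(m,0,2)[0]:
        if cv2.contourArea(c)<500: continue
        r=cv2.minAreaRect(c); b=cv2.boxPoints(r); e=max((b[1]-b[0],b[2]-b[1]),key=np.linalg.norm)
        a=np.arctan2(-e[0],-e[1]); a=(a+np.pi/2)%np.pi-np.pi/2
        print('bar x %.4f y %.4f'%(x1-r[0][1]/s,y1-r[0][0]/s),'size',np.round(np.array(r[1])/s,3),'yaw %.3f'%a,'area',cv2.contourArea(c))
    return t
E
python3 - <<'E'
from h import *
st(); ci,im=wr('w4'); t=bars(ci,im); save('t4',t)
E
```

```text
23.05 [0.4738 0.018  0.317 ] [-3.1411e+00 -1.2000e-03 -6.2700e-02] F [ 0.8 -0.1  0.2] w 0.0396 ff 0.0
bar x 0.4231 y 0.1958 size [0.064 0.026] yaw 0.310 area 1477.5
bar x 0.4384 y -0.1785 size [0.067 0.024] yaw 0.107 area 1478.5
bar x 0.4469 y 0.0017 size [0.066 0.022] yaw 0.206 area 1307.0
bar x 0.4639 y -0.0959 size [0.066 0.024] yaw 0.180 area 1462.0
```

View pics/t4.png

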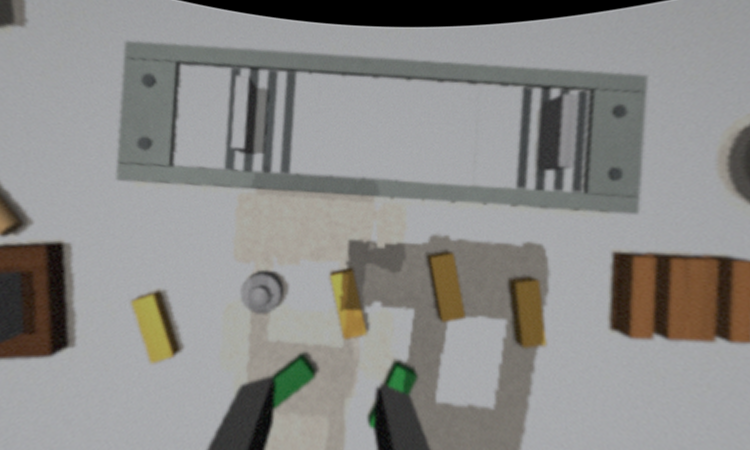

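```bash
python3 -c "
from h import *
go([.4469,.0017,.027],.206)"
```

```text
slide [-0.052   0.0365  0.5789] n>= 4.7 spin -3.073
```

Request:
{"fn": "arm_command", "kwargs": {"plan": [{"grip":-0.06,"slide":[-0.052,0.0365,0.08],"spin":0},{"grip":-0.06,"slide":[0,0,0.1],"spin":-0.8},{"grip":-0.06,"slide":[0,0,0.1],"spin":-0.8},{"grip":-0.06,"slide":[0,0,0.1],"spin":-0.8},{"grip":-0.06,"slide":[0,0,0.09],"spin":-0.673},{"grip":-0.06,"slide":[0,0,0],"spin":0},{"grip":-0.06,"slide":[0,0,0.07],"spin":0},{"grip":-0.06,"slide":[0,0,0.0369],"spin":0},{"grip":-0.06,"slide":[0,0,0],"spin":0}]}}

```text
time: 24.22
tool_pos: [0.4469, 0.0014, 0.0289]
ee_rot: [-3.141, 0.001, 0.205]
wrist_force: [-0.7, 0.5, 0.0]
width: 0.0495
finger_force: 0.0
```

```bash
python3 -c "
from h import *
st(); wr('w5'); go([.4469,.0017,.027],.206)"
```

```text
24.23 [0.4469 0.0014 0.0289] [-3.1414e+00  6.0000e-04  2.0520e-01] F [-0.7  0.5  0. ] w 0.0495 ff 0.0
slide [-0.0014 -0.0011  0.0057] n>= 0.0 spin -0.008
```

View pics/w5.png

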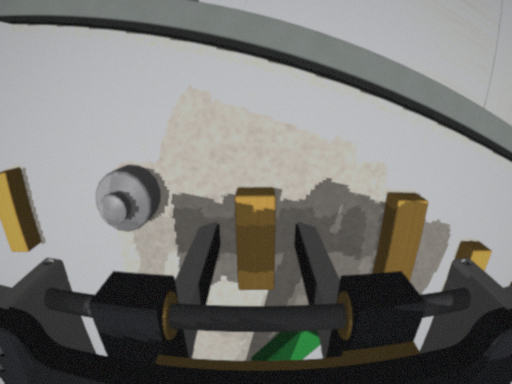

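Request:
{"fn": "arm_command", "kwargs": {"plan": [{"grip":1,"slide":[0,0,0],"spin":0},{"grip":1,"slide":[0,0,0],"spin":0},{"grip":1,"slide":[0,0,0],"spin":0},{"grip":1,"slide":[0,0,-0.1],"spin":0},{"grip":1,"slide":[0,0,-0.1],"spin":0},{"grip":1,"slide":[0.1115,0.0335,0],"spin":0},{"grip":1,"slide":[0.1115,0.0335,0],"spin":0},{"grip":1,"slide":[0.1115,0.0335,0],"spin":0},{"grip":1,"slide":[0,0,0],"spin":0.8},{"grip":1,"slide":[0,0,0],"spin":0.8}]}}

```text
time: 25.52
tool_pos: [0.6202, -0.014, 0.1262]
ee_rot: [-3.141, 0.004, 0.063]
wrist_force: [0.3, 0.0, -2.7]
width: 0.024
finger_force: 30.0
```

Request:
{"fn": "arm_command", "kwargs": {"plan": [{"grip":1,"slide":[0,0,0],"spin":0.8},{"grip":1,"slide":[0,0,0],"spin":0.67},{"grip":1,"slide":[0,0,0],"spin":0}]}}

```text
time: 25.9
tool_pos: [0.6197, -0.0139, 0.1276]
ee_rot: [3.142, 0.002, -0.062]
wrist_force: [0.6, 0.1, -2.7]
width: 0.0237
finger_force: 30.0
```

```bash
python3 -c "
from h import *
st(); go([.6210,-.0138,.061],-.063)"
```

```text
25.9 [ 0.6197 -0.0139  0.1276] [ 3.1415e+00  1.6000e-03 -6.1800e-02] F [ 0.6  0.1 -2.7] w 0.0237 ff 30.0
slide [ 0.0028 -0.0003  0.1332] n>= 1.1 spin 0.014
```

Request:
{"fn": "arm_command", "kwargs": {"plan": [{"grip":1,"slide":[0.0028,0,0.08],"spin":0},{"grip":1,"slide":[0,0,0.0532],"spin":0},{"grip":1,"slide":[0,0,0.002],"spin":0},{"grip":1,"slide":[0,0,0.002],"spin":0},{"grip":1,"slide":[0,0,0],"spin":0}]}}

```text
time: 26.52
tool_pos: [0.6219, -0.014, 0.0605]
ee_rot: [3.141, -0.001, -0.062]
wrist_force: [0.2, 0.1, -1.5]
width: 0.0238
finger_force: 30.0
```

Request:
{"fn": "arm_command", "kwargs": {"plan": [{"grip":1,"slide":[0,0,0.002],"spin":0},{"grip":1,"slide":[0,0,0],"spin":0}]}}

```text
time: 26.78
tool_pos: [0.6216, -0.014, 0.0591]
ee_rot: [3.141, -0.0, -0.062]
wrist_force: [-0.0, 0.3, -2.3]
width: 0.024
finger_force: 30.0
```

Request:
{"fn": "arm_command", "kwargs": {"plan": [{"grip":0.15,"slide":[0,0,0],"spin":0},{"grip":0.15,"slide":[0,0,0],"spin":0},{"grip":0.15,"slide":[0,0,-0.06],"spin":0},{"grip":0.15,"slide":[0,0,-0.12],"spin":0},{"grip":0.15,"slide":[0,0,0],"spin":0}]}}

```text
time: 27.4
tool_pos: [0.6254, -0.0144, 0.1567]
ee_rot: [3.141, -0.014, -0.062]
wrist_force: [1.1, 0.4, 0.4]
width: 0.0399
finger_force: 0.0
```

```bash
python3 -c "
from h import *
st(); go([.4639,-.0959,.028],.18)"
```

```text
27.4 [ 0.6254 -0.0144  0.1567] [ 3.1408 -0.0142 -0.0624] F [1.1 0.4 0.4] w 0.0399 ff 0.0
slide [-0.3157  0.1827  0.253 ] n>= 3.6 spin -2.778
```

Request:
{"fn": "arm_command", "kwargs": {"plan": [{"grip":-0.06,"slide":[-0.105,0.061,0],"spin":0},{"grip":-0.06,"slide":[-0.105,0.061,0],"spin":0},{"grip":-0.06,"slide":[-0.105,0.061,0],"spin":0},{"grip":-0.06,"slide":[0,0,0.04],"spin":-0.9},{"grip":-0.06,"slide":[0,0,0.04],"spin":-0.9},{"grip":-0.06,"slide":[0,0,0],"spin":-0.978},{"grip":-0.06,"slide":[0,0,0],"spin":0},{"grip":-0.06,"slide":[0,0,0],"spin":0}]}}

```text
time: 28.4
tool_pos: [0.4588, -0.0955, 0.109]
ee_rot: [3.141, -0.0, 0.179]
wrist_force: [0.3, -0.2, 1.0]
width: 0.05
finger_force: 0.0
```

```bash
python3 -c "
from h import *
st(); ci,im=wr('w6'); bars(ci,im); go([.4639,-.0959,.028],.18)"
```

```text
28.4 [ 0.4588 -0.0955  0.109 ] [ 3.1413e+00 -4.0000e-04  1.7890e-01] F [ 0.3 -0.2  1. ] w 0.05 ff 0.0
bar x 0.4216 y 0.1978 size [0.064 0.027] yaw 0.308 area 1008.5
bar x 0.4383 y -0.1779 size [0.069 0.027] yaw 0.111 area 1454.0
bar x 0.4635 y -0.0967 size [0.068 0.024] yaw 0.173 area 1436.0
bar x 0.6089 y -0.0044 size [0.027 0.032] yaw -0.059 area 746.5
slide [0.0097 0.0025 0.1622] n>= 1.3 spin -0.01
```

Request:
{"fn": "arm_command", "kwargs": {"plan": [{"grip":-0.06,"slide":[0.0097,0.003,0.08],"spin":0},{"grip":-0.06,"slide":[0,0,0.0822],"spin":0},{"grip":-0.06,"slide":[0,0,0],"spin":0},{"grip":1,"slide":[0,0,0],"spin":0},{"grip":1,"slide":[0,0,0],"spin":0},{"grip":1,"slide":[0,0,0],"spin":0},{"grip":1,"slide":[0,0,0],"spin":0}]}}

```text
time: 29.32
tool_pos: [0.4639, -0.0962, 0.0282]
ee_rot: [3.141, -0.001, 0.18]
wrist_force: [-1.1, -0.7, 0.9]
width: 0.0237
finger_force: 30.0
```

Request:
{"fn": "arm_command", "kwargs": {"plan": [{"grip":1,"slide":[0,0,-0.1],"spin":0},{"grip":1,"slide":[0,0,-0.1],"spin":0},{"grip":1,"slide":[0.1033,0.0037,0],"spin":0},{"grip":1,"slide":[0.1033,0.0037,0],"spin":0},{"grip":1,"slide":[0.1033,0.0037,0],"spin":0},{"grip":1,"slide":[0,0,0],"spin":0.9},{"grip":1,"slide":[0,0,0],"spin":0.9},{"grip":1,"slide":[0,0,0],"spin":0.985},{"grip":1,"slide":[0,0,0],"spin":0}]}}

```text
time: 30.45
tool_pos: [0.6166, -0.0736, 0.1266]
ee_rot: [-3.141, 0.002, -0.062]
wrist_force: [-0.0, 0.2, -1.8]
width: 0.0239
finger_force: 30.0
```

```bash
python3 -c "
from h import *
st(); go([.6172,-.0737,.061],-.063)"
```

```text
30.45 [ 0.6166 -0.0736  0.1266] [-3.1413e+00  2.2000e-03 -6.2000e-02] F [-0.   0.2 -1.8] w 0.0239 ff 30.0
slide [1.500e-03 1.000e-04 1.311e-01] n>= 1.0 spin 0.011
```

Request:
{"fn": "arm_command", "kwargs": {"plan": [{"grip":1,"slide":[0.0015,0,0.08],"spin":0},{"grip":1,"slide":[0,0,0.0511],"spin":0},{"grip":1,"slide":[0,0,0.003],"spin":0},{"grip":1,"slide":[0,0,0.003],"spin":0},{"grip":1,"slide":[0,0,0.002],"spin":0},{"grip":1,"slide":[0,0,0],"spin":0}]}}

```text
time: 31.2
tool_pos: [0.6182, -0.0739, 0.0589]
ee_rot: [3.141, -0.001, -0.063]
wrist_force: [-0.0, -0.8, -2.3]
width: 0.0237
finger_force: 30.0
```

Next bar D (.4383, -.178, yaw .11).

Request:
{"fn": "arm_command", "kwargs": {"plan": [{"grip":1,"slide":[0,0,0.001],"spin":0},{"grip":0.15,"slide":[0,0,0],"spin":0},{"grip":0.15,"slide":[0,0,0],"spin":0},{"grip":0.15,"slide":[0,0,-0.06],"spin":0},{"grip":0.15,"slide":[0,0,-0.1],"spin":0},{"grip":0.15,"slide":[0,0,0],"spin":0},{"grip":0.15,"slide":[0,0,0],"spin":0}]}}

```text
time: 32.08
tool_pos: [0.6178, -0.0738, 0.1376]
ee_rot: [3.141, -0.0, -0.063]
wrist_force: [-0.6, 0.8, -0.6]
width: 0.0398
finger_force: 0.0
```

```bash
python3 -c "
from h import *
st(); go([.4383,-.178,.028],.11)"
```

```text
32.08 [ 0.6178 -0.0738  0.1376] [ 3.1415e+00 -2.0000e-04 -6.3000e-02] F [-0.6  0.8 -0.6] w 0.0398 ff 0.0
slide [-0.3452  0.2305  0.2192] n>= 3.8 spin -1.983
```

Request:
{"fn": "arm_command", "kwargs": {"plan": [{"grip":-0.06,"slide":[-0.0863,0.0576,0],"spin":0},{"grip":-0.06,"slide":[-0.0863,0.0576,0],"spin":0},{"grip":-0.06,"slide":[-0.0863,0.0576,0],"spin":0},{"grip":-0.06,"slide":[-0.0863,0.0576,0],"spin":0},{"grip":-0.06,"slide":[0,0,0.03],"spin":-0.99},{"grip":-0.06,"slide":[0,0,0.03],"spin":-0.99},{"grip":-0.06,"slide":[0,0,0],"spin":0},{"grip":-0.06,"slide":[0,0,0],"spin":0}]}}

```text
time: 33.08
tool_pos: [0.4382, -0.1777, 0.1072]
ee_rot: [-3.141, 0.001, 0.109]
wrist_force: [0.4, -0.6, 0.2]
width: 0.0502
finger_force: 0.0
```

```bash
python3 -c "
from h import *
st(); ci,im=wr('w7'); bars(ci,im); go([.4383,-.178,.028],.11)"
```

```text
33.08 [ 0.4382 -0.1777  0.1072] [-3.1409e+00  1.1000e-03  1.0870e-01] F [ 0.4 -0.6  0.2] w 0.0502 ff 0.0
bar x 0.4377 y -0.1796 size [0.068 0.023] yaw 0.111 area 1420.5
slide [-0.0004  0.0002  0.1594] n>= 1.3 spin -0.011
```

Request:
{"fn": "arm_command", "kwargs": {"plan": [{"grip":-0.06,"slide":[0,0.002,0.08],"spin":0},{"grip":-0.06,"slide":[0,0,0.0794],"spin":0},{"grip":-0.06,"slide":[0,0,0],"spin":0},{"grip":1,"slide":[0,0,0],"spin":0},{"grip":1,"slide":[0,0,0],"spin":0},{"grip":1,"slide":[0,0,0],"spin":0},{"grip":1,"slide":[0,0,0],"spin":0}]}}

```text
time: 34.0
tool_pos: [0.4387, -0.1791, 0.0285]
ee_rot: [3.141, -0.001, 0.11]
wrist_force: [-0.2, -0.1, 0.8]
width: 0.0236
finger_force: 30.0
```

Request:
{"fn": "arm_command", "kwargs": {"plan": [{"grip":1,"slide":[0,0,-0.1],"spin":0},{"grip":1,"slide":[0,0,-0.1],"spin":0},{"grip":1,"slide":[0.0896,-0.013,0],"spin":0},{"grip":1,"slide":[0.0896,-0.013,0],"spin":0},{"grip":1,"slide":[0.0896,-0.013,0],"spin":0},{"grip":1,"slide":[0.0896,-0.013,0],"spin":0},{"grip":1,"slide":[0,0,0],"spin":0.99},{"grip":1,"slide":[0,0,0],"spin":0.99},{"grip":1,"slide":[0,0,0],"spin":0}]}}

```text
time: 35.12
tool_pos: [0.6133, -0.1332, 0.1268]
ee_rot: [-3.141, 0.002, -0.062]
wrist_force: [-0.7, -0.0, -2.4]
width: 0.0238
finger_force: 30.0
```

```bash
python3 -c "
from h import *
st(); go([.6134,-.1336,.061],-.063)"
```

```text
35.12 [ 0.6133 -0.1332  0.1268] [-3.1411e+00  2.1000e-03 -6.1900e-02] F [-0.7 -0.  -2.4] w 0.0238 ff 30.0
slide [0.0005 0.0008 0.1317] n>= 1.1 spin 0.012
```

Request:
{"fn": "arm_command", "kwargs": {"plan": [{"grip":1,"slide":[0.0005,0,0.08],"spin":0},{"grip":1,"slide":[0,0,0.0517],"spin":0},{"grip":1,"slide":[0,0,0.003],"spin":0},{"grip":1,"slide":[0,0,0.003],"spin":0},{"grip":1,"slide":[0,0,0.003],"spin":0},{"grip":1,"slide":[0,0,0],"spin":0}]}}

```text
time: 35.88
tool_pos: [0.6142, -0.1336, 0.0582]
ee_rot: [3.141, -0.001, -0.063]
wrist_force: [-0.4, 0.3, -2.4]
width: 0.0239
finger_force: 30.0
```

Request:
{"fn": "arm_command", "kwargs": {"plan": [{"grip":0.15,"slide":[0,0,0],"spin":0},{"grip":0.15,"slide":[0,0,0],"spin":0},{"grip":0.15,"slide":[0,0,-0.06],"spin":0},{"grip":0.15,"slide":[0,0,-0.1],"spin":0},{"grip":0.15,"slide":[0,0,0],"spin":0},{"grip":0.15,"slide":[0,0,0],"spin":0}]}}

```text
time: 36.62
tool_pos: [0.6139, -0.1334, 0.1376]
ee_rot: [3.141, -0.0, -0.063]
wrist_force: [-0.8, -0.1, -0.6]
width: 0.0397
finger_force: 0.0
```

```bash
python3 -c "
from h import *
st(); go([.4225,.1965,.028],.31)"
```

```text
36.62 [ 0.6139 -0.1334  0.1376] [ 3.1414e+00 -2.0000e-04 -6.3000e-02] F [-0.8 -0.1 -0.6] w 0.0397 ff 0.0
slide [-0.4237 -0.6345  0.219 ] n>= 6.4 spin -4.275
```

Request:
{"fn": "arm_command", "kwargs": {"plan": [{"grip":-0.06,"slide":[-0.0605,-0.0906,0],"spin":0},{"grip":-0.06,"slide":[-0.0605,-0.0906,0],"spin":0},{"grip":-0.06,"slide":[-0.0605,-0.0906,0],"spin":0},{"grip":-0.06,"slide":[-0.0605,-0.0906,0],"spin":0},{"grip":-0.06,"slide":[-0.0605,-0.0906,0],"spin":0},{"grip":-0.06,"slide":[-0.0605,-0.0906,0],"spin":0},{"grip":-0.06,"slide":[-0.0607,-0.0909,0],"spin":0},{"grip":-0.06,"slide":[0,0,0],"spin":-0.9},{"grip":-0.06,"slide":[0,0,0],"spin":-0.9},{"grip":-0.06,"slide":[0,0,0],"spin":-0.9}]}}

```text
time: 37.88
tool_pos: [0.4211, 0.1964, 0.1354]
ee_rot: [3.141, 0.004, 0.176]
wrist_force: [-0.8, -0.3, 0.2]
width: 0.05
finger_force: 0.0
```

Request:
{"fn": "arm_command", "kwargs": {"plan": [{"grip":-0.06,"slide":[0,0,0],"spin":-0.8},{"grip":-0.06,"slide":[0,0,0],"spin":-0.775},{"grip":-0.06,"slide":[0,0,0],"spin":0},{"grip":-0.06,"slide":[0,0,0],"spin":0}]}}

```text
time: 38.38
tool_pos: [0.422, 0.1963, 0.1365]
ee_rot: [3.141, 0.002, 0.309]
wrist_force: [-1.0, 0.2, -0.4]
width: 0.0497
finger_force: 0.0
```

```bash
python3 -c "
from h import *
st(); ci,im=wr('w8'); bars(ci,im); go([.4225,.1965,.028],.31)"
```

```text
38.38 [0.422  0.1963 0.1365] [3.1415e+00 2.1000e-03 3.0910e-01] F [-1.   0.2 -0.4] w 0.0497 ff 0.0
bar x 0.4226 y 0.1979 size [0.067 0.023] yaw 0.302 area 1421.0
bar x 0.6340 y -0.0375 size [0.042 0.079] yaw -0.060 area 2554.0
slide [ 1.100e-03 -1.000e-04  2.177e-01] n>= 1.7 spin -0.009
```

Request:
{"fn": "arm_command", "kwargs": {"plan": [{"grip":-0.06,"slide":[0.0011,-0.0025,0.08],"spin":0},{"grip":-0.06,"slide":[0,0,0.09],"spin":0},{"grip":-0.06,"slide":[0,0,0.0477],"spin":0},{"grip":-0.06,"slide":[0,0,0],"spin":0},{"grip":1,"slide":[0,0,0],"spin":0},{"grip":1,"slide":[0,0,0],"spin":0},{"grip":1,"slide":[0,0,0],"spin":0},{"grip":1,"slide":[0,0,0],"spin":0}]}}

```text
time: 39.42
tool_pos: [0.423, 0.198, 0.0292]
ee_rot: [-3.142, -0.001, 0.31]
wrist_force: [0.3, -0.2, 1.7]
width: 0.0234
finger_force: 30.0
```

Request:
{"fn": "arm_command", "kwargs": {"plan": [{"grip":1,"slide":[0,0,-0.12],"spin":0},{"grip":1,"slide":[0,0,-0.12],"spin":0},{"grip":1,"slide":[0.0586,0.0823,0],"spin":0},{"grip":1,"slide":[0.0586,0.0823,0],"spin":0},{"grip":1,"slide":[0.0586,0.0823,0],"spin":0},{"grip":1,"slide":[0.0586,0.0823,0],"spin":0},{"grip":1,"slide":[0.0586,0.0823,0],"spin":0},{"grip":1,"slide":[0,0,0],"spin":0.9},{"grip":1,"slide":[0,0,0],"spin":0.9},{"grip":1,"slide":[0,0,0],"spin":0.9}]}}

```text
time: 40.67
tool_pos: [0.6245, 0.0463, 0.1472]
ee_rot: [-3.141, 0.003, 0.071]
wrist_force: [-0.3, 0.1, -3.0]
width: 0.0238
finger_force: 30.0
```

Request:
{"fn": "arm_command", "kwargs": {"plan": [{"grip":1,"slide":[0,0,0],"spin":0.8},{"grip":1,"slide":[0,0,0],"spin":0.763},{"grip":1,"slide":[0,0,0],"spin":0},{"grip":1,"slide":[0,0,0],"spin":0}]}}

```text
time: 41.18
tool_pos: [0.6247, 0.0466, 0.1481]
ee_rot: [3.141, 0.001, -0.061]
wrist_force: [-0.3, 0.0, -2.3]
width: 0.0236
finger_force: 30.0
```

```bash
python3 -c "
from h import *
st(); go([.6248,.0455,.061],-.063)"
```

```text
41.17 [0.6247 0.0466 0.1481] [ 3.1414e+00  1.2000e-03 -6.1100e-02] F [-0.3  0.  -2.3] w 0.0236 ff 30.0
slide [0.0006 0.0021 0.1742] n>= 1.4 spin 0.022
```

Contact expected at TCP ≈ 0.0592.

Request:
{"fn": "arm_command", "kwargs": {"plan": [{"grip":1,"slide":[0,0.002,0.08],"spin":0.022},{"grip":1,"slide":[0,0,0.07],"spin":0},{"grip":1,"slide":[0,0,0.0242],"spin":0},{"grip":1,"slide":[0,0,0.003],"spin":0},{"grip":1,"slide":[0,0,0.003],"spin":0},{"grip":1,"slide":[0,0,0],"spin":0}]}}

```text
time: 41.92
tool_pos: [0.6256, 0.0456, 0.0596]
ee_rot: [3.142, -0.002, -0.064]
wrist_force: [-0.2, -0.3, -2.7]
width: 0.0234
finger_force: 30.0
```

Request:
{"fn": "arm_command", "kwargs": {"plan": [{"grip":0.15,"slide":[0,0,0],"spin":0},{"grip":0.15,"slide":[0,0,0],"spin":0},{"grip":0.15,"slide":[0,0,-0.06],"spin":0},{"grip":0.15,"slide":[0,0,-0.12],"spin":0},{"grip":0.15,"slide":[0,0,-0.12],"spin":0},{"grip":0.15,"slide":[0,0,-0.12],"spin":0},{"grip":0.15,"slide":[-0.06,0.1,-0.02],"spin":0},{"grip":0.15,"slide":[-0.06,0.05,-0.02],"spin":0},{"grip":0.15,"slide":[0,0,0],"spin":0},{"grip":0.15,"slide":[0,0,0],"spin":0}]}}

```text
time: 43.18
tool_pos: [0.5606, -0.0251, 0.2889]
ee_rot: [-3.141, -0.001, -0.064]
wrist_force: [0.5, 0.6, -0.7]
width: 0.0401
finger_force: 0.0
```

Run:
```python
from h import *
st(); ci,im=wr('w9'); t=bars(ci,im,z=.05); save('t9',t[:300])
```

```text
43.17 [ 0.5606 -0.0251  0.2889] [-3.1412e+00 -1.0000e-03 -6.3800e-02] F [ 0.5  0.6 -0.7] w 0.0401 ff 0.0
bar x 0.6127 y -0.1319 size [0.025 0.064] yaw -0.059 area 1446.5
bar x 0.6173 y -0.0739 size [0.024 0.063] yaw -0.069 area 1377.5
bar x 0.6211 y -0.0150 size [0.022 0.063] yaw -0.051 area 1297.0
bar x 0.6241 y 0.0444 size [0.025 0.064] yaw -0.071 area 1448.0
```

View pics/t9.png

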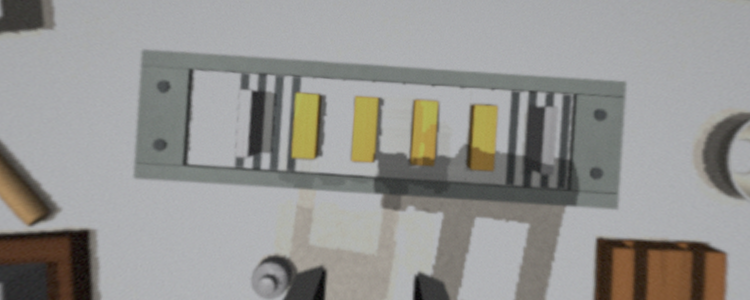

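The picture shows all four bars lying flat and square across the bed, at columns 306, 365, 425 and 484. They sit between the two upright stops, at columns 255 and 543. The gripper is clear of everything, so I'm handing the job in.

```bash
python3 -c "
from h import *
print(ticket.close_job())"
```

```text
the job is handed in; nothing more can be done
None
```

Handed in at about 43 s: both stop plates are seated in grooves found by dragging (about +128 mm and −158 mm from the bed's middle), all four brass bars lie flat and square across the bed between them, and I moved nothing else on the bench; no verdict came back.

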